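# Top jewellery tray off the nested stack onto the presentation pad

## Task

Three empty black jewellery trays are nested in a stack on the boutique counter. Lift off only the top tray, without bringing up or shifting the ones below, and set it down gently, right way up, in the middle of the flat presentation pad, lengthways along it. Leave the single tray filled with rings where it is.

Things in the scene. Friction and masses are not known exactly. Their poses are not given: they have to be found in the camera images.
- tray_top_center (a point): Top tray of the stack: black, steel edging at the rim, grey felt lining, 0.1 to 0.2 kg. 120 mm long (x), 56 wide (y), 40 high, walls 4. Point: its centre, 20 below the rim; z up. Its lowest 12 mm, a foot 109 x 45 mm, is nested inside the next tray, so only the top 28 mm shows. The seam to the next tray, whose sides are flush with it, is 8 mm below this point: fingers closed across the width must stay above it.
- tray_next_center (a point): The middle tray of the stack of three, alike in all to the top one. Point: its centre, 28 mm under the top tray's centre and 20 mm below its own rim, on which the top tray's body rests; the top tray's foot sits loose inside it, 1.5 mm play all round. It is itself nested the same way in a third tray, which stands loose on the counter.
- tray_full_center (a point): A bystander: a single tray of the same make and size standing alone on the counter, filled with four light grey felt rolls that carry rings. The point is its centre, 20 mm above the counter.
- pad: The presentation pad: a flat taupe-brown board fixed to the counter, 180 mm long (x) by 100 mm wide (y), 6 mm thick. Its origin is the centre of its underside, at counter height; z is up, so its top face lies at z = 6 mm.

How it is judged (in metres and radians):
On the way:
1. the top tray is held by the fingers clear of the stack, at least 40 mm above where it was nested on the next tray (distance between tray_top_center and tray_next_center above 0.068 m and contact force between tray_top and the fingers above 0.5 N), for 0.2 s.
At the end, for the whole second after the job is handed in: The top tray rests on the pad, upright and flat (within 6 degrees), centre within 20 mm of the pad's centre, long side within 10 degrees of the pad's (either way round). The next tray is still in the stack and the filled tray in its place, each within 15 mm (horizontal distance between tray_top_center and pad below 0.02 m and angle between the x axis of tray_top and the x axis of pad, either way round below 0.175 rad and angle between tray_top's own z axis and vertical below 0.1 rad and height (world z) of tray_top_center below 0.032 m and linear speed of tray_top below 0.02 m/s and distance of each of tray_next_center, tray_full_center from where it was at the start of the episode below 0.015 m); the robot touches nothing.
It fails at once if the next tray of the stack is dragged up or shifted by more than 15 mm, or tipped by more than 0.2 rad (distance of tray_next_center from where it was at the start of the episode above 0.015 m or angle between tray_next's own z axis and vertical above 0.2 rad).
It fails at once if the filled tray is moved by more than 15 mm (distance of tray_full_center from where it was at the start of the episode above 0.015 m).
It fails at once if the top tray is dropped (falls free of the fingers faster than 0.5 m/s, a fall of more than about 12 mm) (linear speed of tray_top above 0.5 m/s and contact force between tray_top and the fingers below 0.05 N).
It also fails if it takes over 38 s, if anything falls off the work surface, if the arm or the gripper's body presses on something with over 40 N, if the wrist force passes 120 N, or if a joint passes its speed limit or range.

## Robot

A 6-joint arm with a two-finger parallel gripper is mounted at the origin on the work surface. World frame = base frame: x ahead of the robot, y to its left, z up, the work surface at z = 0. Lengths are in m, angles in degrees, forces in N, time in s.
With the tool pointing down it reaches from about 0.375 to 0.9 m from the base axis. Payload 3.1 kg.
Tool frame: the origin (TCP) lies at the very end of the fingers, on their centre line; the grasp point (between the pads) lies behind it (ctrl.grip_depth is the z of the grasp point in the tool frame, in m); z points along the fingers, y is the line along which they close (so a half turn about z gives the same grasp; the last joint's range is limited). The gripper opens to 85 mm and grips with 20 to 120 N. Pads are 22 mm wide; open, the fingers measure 114 mm over their backs; the gripper's body (76 mm by 85 mm) begins 54 mm behind the grasp point. The pads swing forward as they close: fully open they stand 13 mm farther back than shut.
Start: joints at [-84.769, 30.224, 82.088, -0, 67.689, -10.227], TCP at [0.167, -0.602, 0.231] pointing down, gripper open.
Joint ranges: [-176.69, 176.69], [-43.24, 126.21], [12.49, 139.97], [-82, 262], [0, 151.66], [-163.58, 163.58]. Speed limits (degrees/s): [159.86, 159.86, 180, 180, 180, 180].

## Interface

Orientations are given as [roll, pitch, yaw] about the fixed x, y, z axes, in that order (R = Rz(yaw) Ry(pitch) Rx(roll)).
In Python, from workcell import ctrl gives the robot as it stands.
- The arm moves only by the tool carry_out, never from a script. Its argument "motion" is a list of rows, each a list of 3 entries, a list of its own where there are three numbers: the turn, a rotation vector about the tool's x, y, z in rad, then the shift along the tool's x, y, z in m, then the opening, from 0 (shut) to 1 (fully open). A call has 1 to 12 rows; each row is the pose to reach, as a shift and turn from the pose commanded when the call began, along the tool's axes at that moment; what a row does not reach only later rows make up. A row lasts 1/12 s, in which the tool goes at most 41.7 mm and 7.16 degrees, less where a joint would pass 70% of its speed; a pose out of reach is approached as far as the arm can. A call with a gripper value outside its range is refused whole. The fingers move at their own pace and stop on an object; the grip force is fixed at half the most. Time passes only in rows, so rows that repeat a pose let the fingers close. It gives the time, the measured TCP pose, the force, the opening and the grip force at its end, in the units of the state.
- ctrl.get_obs(): the state, without advancing time (a new reading comes with each control period).
- ctrl.snapshot(name): name is "scene" or "top" or "wrist"; returns a dict with "img" (384x512x3 uint8, red, green, blue), "mtx" (3x3 intrinsics, pixels), "T" (4x4, takes a point from camera to world coordinates). Camera axes: x right, y down, z forward; pixel columns grow to the right and rows downward; lengths in m; the calibration is good to about 2 mm. A picture is of the moment at which its call begins. There is no depth.
- ctrl.job_done(): hands the job in; it is judged then, once.
The state is a dict: "t": time; "qpos": joint angles; "joint_velocities": joint speeds; "joint_efforts": joint torques, N m; "tool_pos": TCP position; "ee_rot": TCP orientation; "ft_force": force on the tool from outside, world axes, zero at the start; "torque": the same for the moment, N m; "gripper_width": finger opening in m; "finger_force": force on a finger pad.
Only numpy, scipy, OpenCV 4.12 (cv2) and the standard library are available. Lean on these libraries where they do the work, as an engineer would, in place of code of your own. Each camera call takes 0.05 s, during which the arm holds its last target. There are 200 camera calls.

## Working session

There is one attempt and no reset: what is moved stays moved. The work goes in short steps, Python scripts to look and compute and a tool call to move; the robot and the scene stay as the last step left them, time stands still between calls to the robot, and variables do not carry over. Pictures are saved under pics/ and viewed, at most 10 in all, crops included, and the job is handed in when it is done.

Besides the shell and the picture viewer there is one more tool, called as name(argument=value, ...), one argument or row to a line, values as JSON. carry_out: Moves the arm, as the interface text tells. Its arguments: {"type":"object","properties":{"motion":{"type":"array"}},"required":["motion"]}

```bash
mkdir -p pics
python3 - <<'E'
from workcell import ctrl
import cv2,numpy as np
ims=[]
for n in("top","scene"):
    s=ctrl.snapshot(n); cv2.imwrite(f"pics/{n}0.png",s["img"][:,:,::-1]); np.savez(f"{n}0.npz",**s); print(n,s["mtx"].tolist(),s["T"].round(3).tolist())
print(ctrl.get_obs(),ctrl.grip_depth)
E
```

```text
top [[380.80439672433187, 0.0, 251.30302500119325], [0.0, 380.80439672433187, 191.7062400971651], [0.0, 0.0, 1.0]] [[0.02, -0.996, 0.085, 0.485], [-0.999, -0.017, 0.036, -0.018], [-0.034, -0.086, -0.996, 0.826], [0.0, 0.0, 0.0, 1.0]]
scene [[370.9244657728177, 0.0, 254.37739371614074], [0.0, 370.9244657728177, 196.7369629666885], [0.0, 0.0, 1.0]] [[0.452, 0.558, -0.696, 1.056], [0.892, -0.277, 0.357, -0.259], [0.006, -0.783, -0.623, 0.564], [0.0, 0.0, 0.0, 1.0]]
{'t': 0.1, 'qpos': array([-8.47677675e+01,  3.02733579e+01,  8.21509291e+01, -1.19650069e-03,
        6.76925032e+01, -1.02263144e+01]), 'joint_velocities': array([ 0.00815886, -0.07546709, -0.24163506, -0.01745226, -0.05929031,
       -0.10805651]), 'joint_efforts': array([-2.76262372e-04, -4.43304849e+01, -1.78586107e+01, -2.74782797e-04,
        3.88770743e-03,  1.87336849e-05]), 'tool_pos': array([ 0.16655863, -0.60169606,  0.23042407]), 'ee_rot': array([-1.79884869e+02, -1.96460705e-02,  1.54589824e+01]), 'ft_force': array([-0.33726134,  0.47245232, -0.05548276]), 'torque': array([ 0.00284886, -0.02679529,  0.00087903]), 'finger_force': 0.0, 'gripper_width': 0.08568002835767426} -0.0187
```

View pics/top0.png

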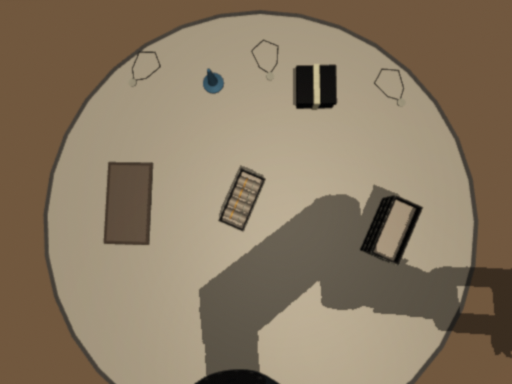

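View pics/scene0.png

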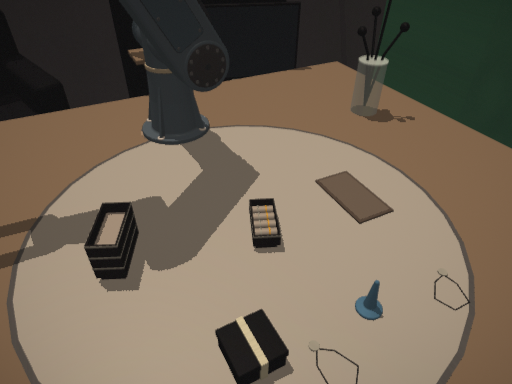

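The top view shows the stack at about (395,229), the pad at (129,203) and the filled tray at (242,198). The scene view shows the same three, with the stack at about (114,240). Next I'll measure the pad, and zoom in on the stack's rim.

```bash
cat > h.py <<'E'
import numpy as np,cv2
def ray(s,uv,z):
    d=s["T"][:3,:3]@np.linalg.solve(s["mtx"],[*uv,1.]); o=s["T"][:3,3]
    return o+d*(z-o[2])/d[2]
E
python3 - <<'E'
from h import *
s=np.load("top0.npz"); im=s["img"]; hsv=cv2.cvtColor(im,cv2.COLOR_RGB2HSV)
m=np.zeros(im.shape[:2],np.uint8); r=im[150:260,90:170].astype(int).sum(2)
m[150:260,90:170]=(r<330)*255
c=max(cv2.findContours(m,0,2)[0],key=cv2.contourArea)
b=cv2.boxPoints(cv2.minAreaRect(c)); P=np.array([ray(s,p,.006) for p in b])
print(b.tolist(),P.round(4).tolist(),P.mean(0), [np.degrees(np.arctan2(*(P[i+1]-P[i])[[1,0]])) for i in range(3)],[np.linalg.norm(P[i+1]-P[i]) for i in range(3)])
k=cv2.resize(im[180:275,350:435],None,fx=6,fy=6,interpolation=cv2.INTER_CUBIC)
k=(255*(k/255.)**.5).astype(np.uint8)
cv2.imwrite("pics/stack.png",k[:,:,::-1])
E
```

```text
[[102.78055572509766, 243.38902282714844], [106.9601058959961, 159.7980194091797], [153.09475708007812, 162.10475158691406], [148.91522216796875, 245.6957550048828]] [[0.4378, 0.3309, 0.006], [0.6209, 0.3315, 0.006], [0.6173, 0.2285, 0.006], [0.4351, 0.2298, 0.006]] [0.52777266 0.28016263 0.006     ] [np.float64(0.19219567073190078), np.float64(-92.01765145327877), np.float64(179.59144048276573)] [np.float64(0.18307215462088436), np.float64(0.10308392619744174), np.float64(0.18214923052911464)]
```

View pics/stack.png

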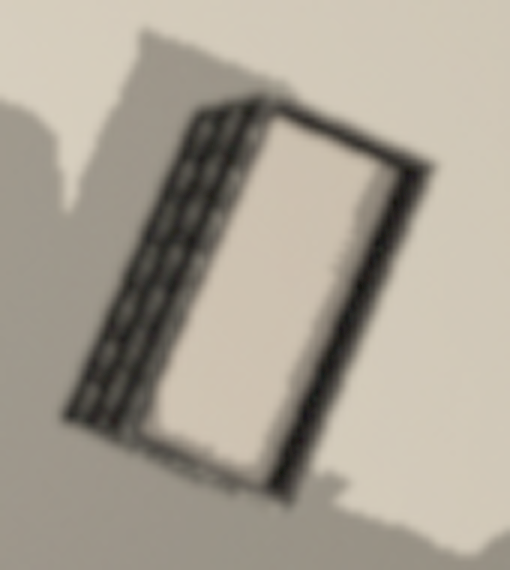

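In the stack crop, the rim corners are at about (262,96), (433,163), (290,500) and (122,430), in pixels magnified six times. I'll cast these to z=0.096, then check in the wrist view.

Run:
```python
from h import *
s=np.load("top0.npz")
P=np.array([ray(s,(350+(u+.5)/6-.5,180+(v+.5)/6-.5),.096) for u,v in[(262,96),(433,163),(290,500),(122,430)]])
print(P.round(4).tolist(),P.mean(0))
for i in range(4):
    d=P[(i+1)%4]-P[i];print(np.linalg.norm(d),np.degrees(np.arctan2(d[1],d[0])))
```

```text
[[0.5454, -0.2617, 0.096], [0.5251, -0.3147, 0.096], [0.4192, -0.2689, 0.096], [0.4396, -0.2172, 0.096]] [ 0.48234024 -0.26563682  0.096     ]
0.05667388111819639 -110.90122273865691
0.11539249467931177 156.64005409552044
0.05558202709370783 68.43171510121321
0.11470395481688225 -22.827034839845695
```

carry_out(
  motion=[
    [[0,0,0.06],[0.033,-0.02,0],1],
    [[0,0,0.12],[0.066,-0.04,0],1],
    [[0,0,0.18],[0.1,-0.061,0],1],
    [[0,0,0.24],[0.133,-0.081,0],1],
    [[0,0,0.3],[0.167,-0.102,0],1],
    [[0,0,0.36],[0.2,-0.122,0],1],
    [[0,0,0.42],[0.235,-0.143,0],1],
    [[0,0,0.48],[0.27,-0.164,0],1],
    [[0,0,0.54],[0.305,-0.186,0],1],
    [[0,0,0.6],[0.34,-0.207,0],1],
    [[0,0,0.64],[0.375,-0.228,0],1],
    [[0,0,0.663],[0.394,-0.24,0],1],
  ],
)

```text
t: 1.1
tool_pos: [0.4844, -0.2625, 0.2311]
ee_rot: [-179.9, 0.0, -22.5]
ft_force: [1.2, -0.4, -0.4]
gripper_width: 0.0852
finger_force: 0.0
```

Run:
```python
from workcell import ctrl
from h import *
o=ctrl.get_obs();print(o['t'],o['tool_pos'],o['ee_rot'],o['qpos'])
s=ctrl.snapshot("wrist");np.savez("w1.npz",**s)
print(s["mtx"].tolist(),s["T"].round(3).tolist())
k=cv2.resize(s["img"],(800,600),interpolation=cv2.INTER_CUBIC);k=(255*(k/255.)**.5).astype(np.uint8)
cv2.imwrite("pics/w1.png",k[:,:,::-1])
```

```text
1.1 [ 0.48441508 -0.26246786  0.23105186] [-1.79908729e+02  1.41327947e-02 -2.24760085e+01] [-40.11829726  24.54769169  92.80237994   0.09306795  62.69108914
  72.31499438]
[[284.61207300480567, 0.0, 255.9194572060337], [0.0, 284.61207300480567, 193.55936690444247], [0.0, 0.0, 1.0]] [[-0.382, -0.884, -0.27, 0.553], [-0.924, 0.365, 0.113, -0.291], [-0.001, 0.293, -0.956, 0.373], [0.0, 0.0, 0.0, 1.0]]
```

View pics/w1.png

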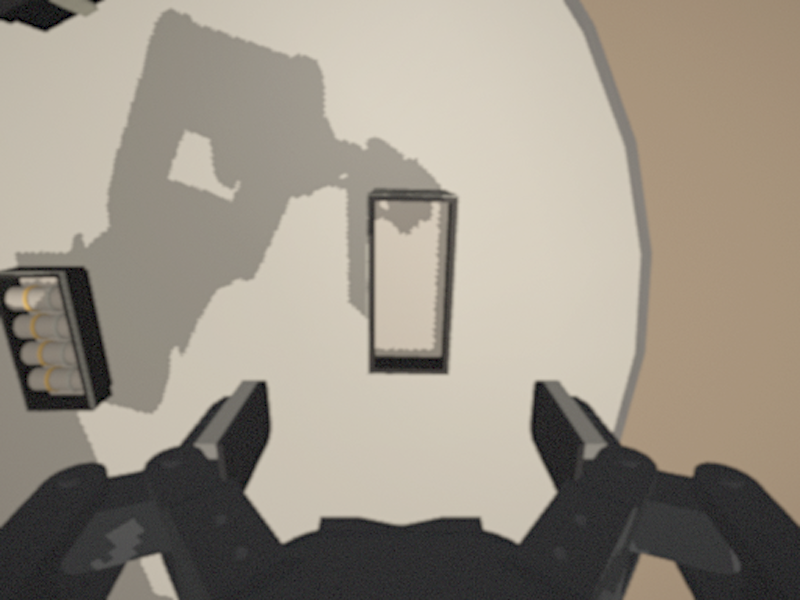

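The wrist view shows the stack rim with corners at about (369,191), (457,195), (448,373) and (369,373), at 1.5625x, between the open fingers.

Run:
```python
from h import *
s=np.load("w1.npz")
P=np.array([ray(s,(u/1.5625,v/1.5625),.096) for u,v in[(369,191),(457,195),(448,373),(369,373)]])
print(P.round(4).tolist(),P.mean(0))
for i in range(4):
    d=P[(i+1)%4]-P[i];print(np.linalg.norm(d),np.degrees(np.arctan2(d[1],d[0])))
t=np.array([.4823,-.2656]);tc=np.array([.4844,-.2625])
y=np.radians(-22.476);X=np.array([np.cos(y),np.sin(y)]);Y=np.array([np.sin(y),-np.cos(y)])
for q in(t,P.mean(0)[:2]):print((q-tc)@X,(q-tc)@Y)
```

```text
[[0.5475, -0.2682, 0.096], [0.525, -0.3165, 0.096], [0.4161, -0.2696, 0.096], [0.4367, -0.2197, 0.096]] [ 0.48134399 -0.26851114  0.096     ]
0.05331697586196995 -114.99666618341783
0.11853459237426786 156.70893003901455
0.054023746671342444 67.5637295259166
0.12092963558694357 -23.63427932953374
-0.0007553646183287203 0.003667345674105049
-0.0005258414470949429 0.006722833734327904
```

carry_out(
  motion=[
    [[0,0,0.01],[0,0.002,0.015],1],
    [[0,0,0.01],[0,0.002,0.03],1],
    [[0,0,0.01],[0,0.002,0.045],1],
    [[0,0,0.01],[0,0.002,0.06],1],
    [[0,0,0.01],[0,0.002,0.075],1],
    [[0,0,0.01],[0,0.002,0.09],1],
    [[0,0,0.01],[0,0.002,0.105],1],
    [[0,0,0.01],[0,0.002,0.12],1],
    [[0,0,0.01],[0,0.002,0.13],1],
    [[0,0,0.01],[0,0.002,0.14],1],
    [[0,0,0.01],[0,0.002,0.14],1],
    [[0,0,0.01],[0,0.002,0.14],1],
  ],
)

```text
t: 2.15
tool_pos: [0.4814, -0.2678, 0.0909]
ee_rot: [-180.0, 0.1, -23.1]
ft_force: [-0.3, 0.5, -0.1]
gripper_width: 0.0857
finger_force: 0.0
```

Run:
```python
from workcell import ctrl
from h import *
o=ctrl.get_obs();print(o['t'],o['tool_pos'],o['ee_rot'])
s=ctrl.snapshot("wrist");np.savez("w2.npz",**s)
k=cv2.resize(s["img"],(800,600),interpolation=cv2.INTER_CUBIC);k=(255*(k/255.)**.5).astype(np.uint8)
cv2.imwrite("pics/w2.png",k[:,:,::-1])
s=ctrl.snapshot("scene")
k=cv2.resize(s["img"][170:300,50:190],None,fx=4,fy=4,interpolation=cv2.INTER_CUBIC);k=(255*(k/255.)**.5).astype(np.uint8)
cv2.imwrite("pics/s2.png",k[:,:,::-1])
```

```text
2.15 [ 0.48139604 -0.26784255  0.09093983] [-1.79984811e+02  5.46895283e-02 -2.31046753e+01]
```

View pics/w2.png

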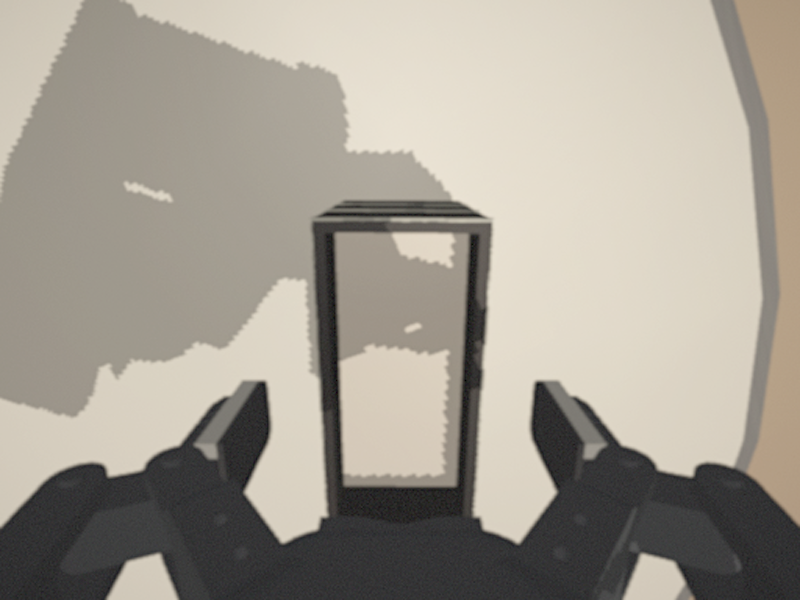

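View pics/s2.png

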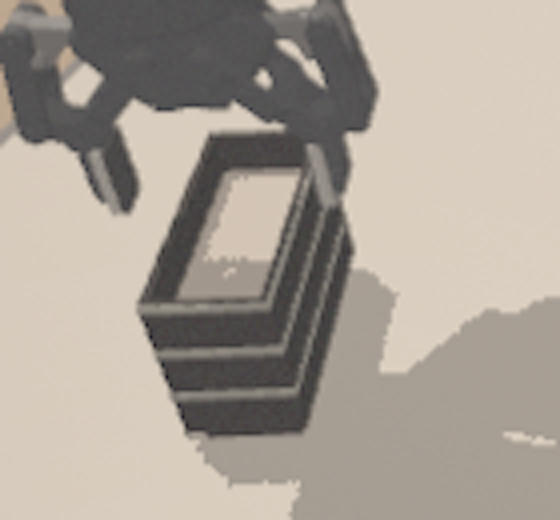

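Both views show the fingers (pads at 268 and 532 px) centred on the tray (about 313–491 far, 328–470 near), so I'm descending and closing.

carry_out(
  motion=[
    [[0,0,0],[0,0,0.008],1],
    [[0,0,0],[0,0,0.016],1],
    [[0,0,0],[0,0,0.019],0.9],
    [[0,0,0],[0,0,0.019],0.8],
    [[0,0,0],[0,0,0.019],0.75],
    [[0,0,0],[0,0,0.019],0.7],
    [[0,0,0],[0,0,0.019],0.65],
    [[0,0,0],[0,0,0.019],0.6],
    [[0,0,0],[0,0,0.019],0.5],
    [[0,0,0],[0,0,0.019],0.4],
    [[0,0,0],[0,0,0.019],0.4],
    [[0,0,0],[0,0,0.019],0.4],
  ],
)

```text
t: 3.25
tool_pos: [0.4819, -0.2681, 0.0728]
ee_rot: [180.0, -0.0, -23.1]
ft_force: [-0.7, -0.2, 5.3]
gripper_width: 0.0549
finger_force: 64.2
```

carry_out(
  motion=[
    [[0,0,0],[0,0,-0.002],0.4],
    [[0,0,0],[0,0,-0.004],0.4],
    [[0,0,0],[0,0,-0.007],0.4],
    [[0,0,0],[0,0,-0.01],0.4],
    [[0,0,0],[0,0,-0.013],0.4],
    [[0,0,0],[0,0,-0.016],0.4],
    [[0,0,0],[0,0,-0.018],0.4],
    [[0,0,0],[0,0,-0.018],0.4],
  ],
)

```text
t: 3.92
tool_pos: [0.4819, -0.2681, 0.0909]
ee_rot: [180.0, -0.1, -23.1]
ft_force: [0.5, -0.6, -2.5]
gripper_width: 0.0549
finger_force: 63.5
```

Run:
```python
from workcell import ctrl
from h import *
s=ctrl.snapshot("scene")
k=cv2.resize(s["img"][170:300,50:190],None,fx=4,fy=4,interpolation=cv2.INTER_CUBIC);k=(255*(k/255.)**.5).astype(np.uint8)
cv2.imwrite("pics/s3.png",k[:,:,::-1])
```

```text
(no output)
```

View pics/s3.png

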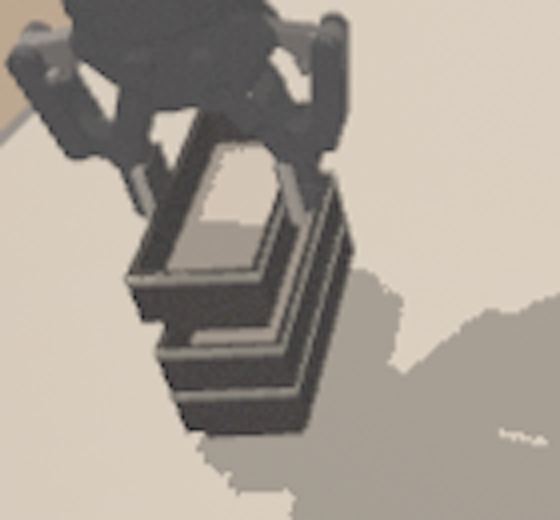

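Only the top tray came up, level; the two lower rims at (220,350) and (235,392) are unmoved. Lifting on.

carry_out(
  motion=[
    [[0,0,0],[0,0,-0.004],0.4],
    [[0,0,0],[0,0,-0.01],0.4],
    [[0,0,0],[0,0,-0.02],0.4],
    [[0,0,0],[0,0,-0.03],0.4],
    [[0,0,0],[0,0,-0.04],0.4],
    [[0,0,0],[0,0,-0.05],0.4],
    [[0,0,0],[0,0,-0.06],0.4],
    [[0,0,0],[0,0,-0.07],0.4],
    [[0,0,0],[0,0,-0.08],0.4],
    [[0,0,0],[0,0,-0.086],0.4],
    [[0,0,0],[0,0,-0.09],0.4],
    [[0,0,0],[0,0,-0.09],0.4],
  ],
)

```text
t: 4.97
tool_pos: [0.482, -0.2682, 0.1813]
ee_rot: [180.0, -0.1, -23.1]
ft_force: [0.3, -0.0, -1.9]
gripper_width: 0.0547
finger_force: 63.6
```

carry_out(
  motion=[
    [[0,0,0],[-0.002,-0.006,0],0.4],
    [[0,0,0],[-0.006,-0.018,0],0.4],
    [[0,0,0],[-0.012,-0.036,0],0.4],
    [[0,0,0],[-0.02,-0.06,0],0.4],
    [[0,0,0],[-0.028,-0.084,0],0.4],
    [[0,0,0],[-0.036,-0.108,0],0.4],
    [[0,0,0],[-0.044,-0.133,0],0.4],
    [[0,0,0],[-0.052,-0.158,0],0.4],
    [[0,0,0],[-0.06,-0.183,0],0.4],
    [[0,0,0],[-0.069,-0.209,0],0.4],
    [[0,0,0],[-0.078,-0.235,0],0.4],
    [[0,0,0],[-0.087,-0.261,0],0.4],
  ],
)

```text
t: 5.97
tool_pos: [0.5027, 0.0089, 0.1796]
ee_rot: [180.0, 0.1, -23.1]
ft_force: [0.3, -0.7, -1.3]
gripper_width: 0.0548
finger_force: 63.6
```

carry_out(
  motion=[
    [[0,0,-0.02],[-0.009,-0.026,0],0.4],
    [[0,0,-0.06],[-0.018,-0.052,0],0.4],
    [[0,0,-0.11],[-0.026,-0.078,0],0.4],
    [[0,0,-0.16],[-0.034,-0.104,0],0.4],
    [[0,0,-0.21],[-0.042,-0.13,0],0.4],
    [[0,0,-0.26],[-0.05,-0.156,0],0.4],
    [[0,0,-0.3],[-0.058,-0.18,0],0.4],
    [[0,0,-0.34],[-0.066,-0.204,0],0.4],
    [[0,0,-0.37],[-0.074,-0.226,0],0.4],
    [[0,0,-0.39],[-0.08,-0.244,0],0.4],
    [[0,0,-0.4],[-0.084,-0.256,0],0.4],
    [[0,0,-0.401],[-0.086,-0.2615,0],0.4],
  ],
)

```text
t: 6.97
tool_pos: [0.5263, 0.2828, 0.1796]
ee_rot: [-180.0, 0.1, 0.0]
ft_force: [0.1, -0.9, -1.7]
gripper_width: 0.055
finger_force: 63.6
```

carry_out(
  motion=[
    [[0,0,0],[0,0,0],0.4],
    [[0,0,0],[0,0,0],0.4],
    [[0,0,0],[0,0,0],0.4],
  ],
)

```text
t: 7.22
tool_pos: [0.5272, 0.2796, 0.1801]
ee_rot: [180.0, 0.1, -0.2]
ft_force: [0.9, -0.3, -2.1]
gripper_width: 0.0547
finger_force: 63.6
```

Run:
```python
from workcell import ctrl
from h import *
o=ctrl.get_obs();print(o['t'],o['tool_pos'],o['ee_rot'],o['ft_force'])
a=ctrl.snapshot("top")["img"][140:270,80:190];w=ctrl.snapshot("wrist")["img"]
k=np.hstack([cv2.resize(a,(325,384),interpolation=cv2.INTER_CUBIC),w[:,20:490]]);k=(255*(k/255.)**.5).astype(np.uint8)
cv2.imwrite("pics/p4.png",k[:,:,::-1])
```

```text
7.2167 [0.5271573  0.27960092 0.18008058] [ 1.79956488e+02  5.57123232e-02 -1.83531467e-01] [ 0.92696843 -0.25327537 -2.0714521 ]
```

View pics/p4.png

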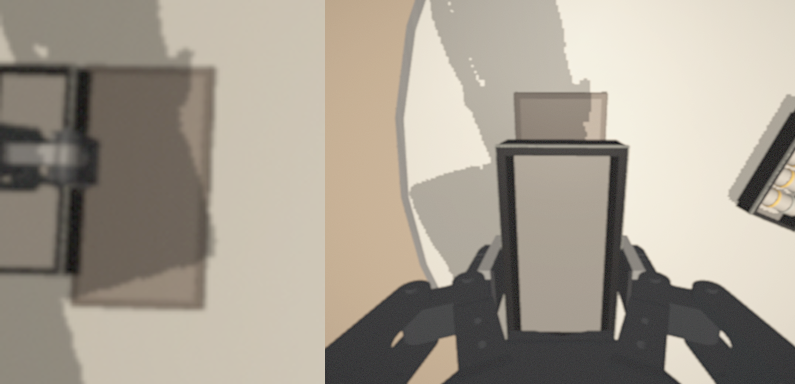

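The tray hangs level over the pad: in the wrist view its rim spans (500–627, 143), with the pad showing in line beyond it. Lowering.

carry_out(
  motion=[
    [[0,0,0],[0,0,0.006],0.4],
    [[0,0,0],[0,0,0.02],0.4],
    [[0,0,0],[0,0,0.036],0.4],
    [[0,0,0],[0,0,0.052],0.4],
    [[0,0,0],[0,0,0.068],0.4],
    [[0,0,0],[0,0,0.084],0.4],
    [[0,0,0],[0,0,0.1],0.4],
    [[0,0,0],[0,0,0.114],0.4],
    [[0,0,0],[0,0,0.126],0.4],
    [[0,0,0],[0,0,0.136],0.4],
    [[0,0,0],[0,0,0.144],0.4],
    [[0,0,0],[0,0,0.15],0.4],
  ],
)

```text
t: 8.32
tool_pos: [0.5275, 0.2804, 0.0295]
ee_rot: [180.0, 0.0, -0.1]
ft_force: [0.5, -0.8, -1.8]
gripper_width: 0.0548
finger_force: 63.7
```

carry_out(
  motion=[
    [[0,0,0],[0,0,0.001],0.4],
    [[0,0,0],[0,0,0.002],0.4],
    [[0,0,0],[0,0,0.003],0.4],
    [[0,0,0],[0,0,0.004],0.4],
    [[0,0,0],[0,0,0.005],0.4],
    [[0,0,0],[0,0,0.006],0.4],
    [[0,0,0],[0,0,0.006],0.4],
    [[0,0,0],[0,0,0.006],0.4],
  ],
)

```text
t: 8.98
tool_pos: [0.5275, 0.2807, 0.0244]
ee_rot: [-180.0, -0.0, -0.1]
ft_force: [-0.5, 1.4, -1.5]
gripper_width: 0.0547
finger_force: 63.7
```

carry_out(
  motion=[
    [[0,0,0],[0,0,0.0005],0.4],
    [[0,0,0],[0,0,0.001],0.4],
    [[0,0,0],[0,0,0.0015],0.4],
    [[0,0,0],[0,0,0.0015],0.4],
    [[0,0,0],[0,0,0.0015],0.4],
  ],
)

```text
t: 9.4
tool_pos: [0.5276, 0.2806, 0.0229]
ee_rot: [-180.0, -0.0, -0.1]
ft_force: [-0.2, -0.6, -1.3]
gripper_width: 0.0548
finger_force: 63.7
```

Run:
```python
from workcell import ctrl
o=ctrl.get_obs();print(o['t'],o['tool_pos'],o['ft_force'])
```

```text
9.4 [0.52756292 0.2805998  0.02286388] [-0.21976786 -0.56208096 -1.29703514]
```

carry_out(
  motion=[
    [[0,0,0],[0,0,0.0005],0.4],
    [[0,0,0],[0,0,0.001],0.4],
    [[0,0,0],[0,0,0.001],0.4],
    [[0,0,0],[0,0,0.001],0.4],
  ],
)

```text
t: 9.73
tool_pos: [0.5276, 0.2806, 0.0228]
ee_rot: [-180.0, -0.0, -0.1]
ft_force: [-1.1, -0.7, 5.1]
gripper_width: 0.0553
finger_force: 64.6
```

Contact: the force has turned upward to 5 N. Opening slowly, then retreating.

carry_out(
  motion=[
    [[0,0,0],[0,0,0],0.6],
    [[0,0,0],[0,0,0],0.66],
    [[0,0,0],[0,0,0],0.7],
    [[0,0,0],[0,0,0],0.8],
    [[0,0,0],[0,0,0],0.9],
    [[0,0,0],[0,0,0],1],
    [[0,0,0],[0,0,0],1],
    [[0,0,0],[0,0,0],1],
    [[0,0,0],[0,0,0],1],
  ],
)

```text
t: 10.48
tool_pos: [0.5275, 0.2806, 0.0217]
ee_rot: [180.0, 0.0, -0.1]
ft_force: [-0.3, -0.4, -0.7]
gripper_width: 0.0856
finger_force: 0.0
```

carry_out(
  motion=[
    [[0,0,0],[0,0,-0.005],1],
    [[0,0,0],[0,0,-0.015],1],
    [[0,0,0],[0,0,-0.03],1],
    [[0,0,0],[0,0,-0.05],1],
    [[0,0,0],[0,0,-0.07],1],
    [[0,0,0],[0,0,-0.09],1],
    [[0,0,0],[0,0,-0.11],1],
    [[0,0,0],[0,0,-0.13],1],
    [[0,0,0],[0,0,-0.15],1],
    [[0,0,0],[0,0,-0.16],1],
    [[0,0,0],[0,0,-0.165],1],
    [[0,0,0],[0,0,-0.165],1],
  ],
)

```text
t: 11.48
tool_pos: [0.528, 0.2808, 0.1883]
ee_rot: [-180.0, -0.1, -0.1]
ft_force: [-0.2, 0.4, -0.3]
gripper_width: 0.0857
finger_force: 0.0
```

Run:
```python
from workcell import ctrl
from h import *
o=ctrl.get_obs();print(o['t'],o['tool_pos'],o['ft_force'])
s=ctrl.snapshot("wrist");np.savez("w5.npz",**s)
a=ctrl.snapshot("scene")["img"][90:270,240:400]
k=np.hstack([cv2.resize(a,(288,384)),s["img"]]);k=(255*(k/255.)**.5).astype(np.uint8)
cv2.imwrite("pics/p5.png",k[:,:,::-1])
```

```text
11.4833 [0.52803458 0.28079637 0.18826578] [-0.1912405   0.37782364 -0.25669316]
```

View pics/p5.png

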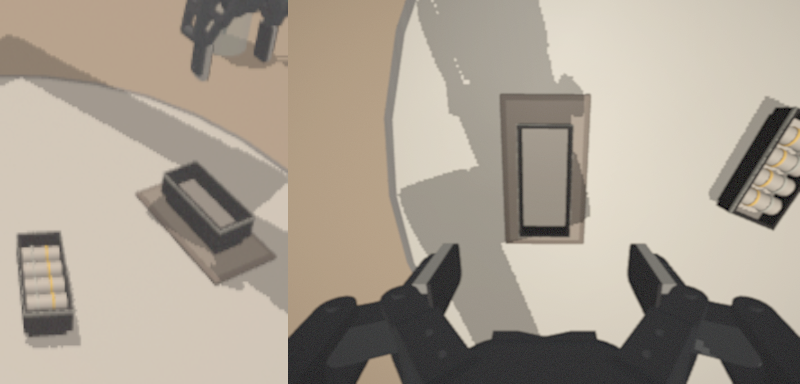

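The tray rests flat on the pad: pad corners (500,94)–(583,243), rim corners (517,124)–(571,236). I'll check the centring with those pixels.

Run:
```python
from h import *
s=np.load("w5.npz")
for z,c in((.006,[(500,94),(590,94),(583,243),(506,243)]),(.046,[(517,124),(573,124),(571,236),(519,236)])):
    P=np.array([ray(s,(u-288,v),z) for u,v in c]);print(P.mean(0),P.round(3).tolist())
```

```text
[0.52768082 0.27992654 0.006     ] [[0.616, 0.328, 0.006], [0.616, 0.231, 0.006], [0.439, 0.232, 0.006], [0.439, 0.329, 0.006]]
[0.52735434 0.27971971 0.046     ] [[0.587, 0.307, 0.046], [0.587, 0.252, 0.046], [0.468, 0.251, 0.046], [0.468, 0.308, 0.046]]
```

```bash
python3 -c "
from workcell import ctrl
print(ctrl.job_done())"
```

```text
the job is handed in; nothing more can be done
None
```

The top tray sits flat on the pad, within about 1 mm of its centre and lengthways along it by the last wrist picture. The lower trays looked unmoved as it lifted clear and the filled tray was never touched; the job was handed in after about 11.5 s, with no verdict returned.

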